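Start a coach screw in the slab jig

ROBOT

A 6-joint arm with a two-finger parallel gripper is mounted at the origin on the work surface. World frame = base frame: x ahead of the robot, y to its left, z up, the work surface at z = 0. Lengths are in m, angles in rad, forces in N, time in s.
With the tool pointing down it reaches from about 0.35 to 0.775 m from the base axis. Payload 7.3 kg.
Tool frame: the origin (TCP) lies between the finger pads; the fingertips stand 25 mm ahead of it and the grasp point (between the pads) lies 6 mm ahead of it; y points along the fingers, z is the direction in which the jaws open and shut, and the axes are right-handed (so a half turn about y gives the same grasp; the last joint's range is limited). The gripper opens to 92 mm and grips with 3 to 60 N. Pads are 19 mm wide; open, the fingers measure 130 mm over their backs; the gripper's body (75 mm by 190 mm) begins 47 mm behind the grasp point.
Start: joints at [1.011, 0.342, 1.524, -0, 1.275, -0.146], TCP at [0.211, 0.481, 0.252] pointing down, gripper open.
Joint ranges: [-2.53, 2.53], [-0.77, 2.02], [0.04, 2.7], [-1, 4.14], [0.28, 2.66], [-3.11, 3.11]. Speed limits (rad/s): [2.57, 2.57, 3.14, 3.14, 3.14, 3.14].

INTERFACE

Orientations are given as [roll, pitch, yaw] about the fixed x, y, z axes, in that order (R = Rz(yaw) Ry(pitch) Rx(roll)).
In Python, from cell import sensors, read_camera, hand_in gives the robot as it stands. The module is installed in compiled form; this text tells all that it offers.
- The arm moves only by the tool send_rows, never from a script. Its argument "motion" is a list that holds one entry, the list of rows, each a list of 4 numbers: the shift along the tool's x, y, z in m, then the turn about the tool's y in degrees. In form: [[[tx, ty, tz, twist], ...]]. A call has 1 to 8 rows; each row is the pose to reach, as a shift and turn from the pose measured when the call began, along the tool's axes at that moment; what a row does not reach only later rows make up. A row lasts 1/10 s, in which the tool goes at most 50 mm and 8.59 degrees, less where a joint would pass 70% of its speed; a pose out of reach is approached as far as the arm can. A call with a gripper value outside its range is refused whole. "gripper" is the opening, from 0 (shut) to 1 (fully open), set as the call begins (left out, the last holds). The fingers move at their own pace and stop on an object; "grip_force" is the grip in N (left out, the last holds). Time passes only in rows, so rows that repeat a pose let the fingers close. It gives the time, the measured TCP pose, the force and the opening at its end, in the units of the state.
- sensors.observe(): the state, without advancing time (a new reading comes with each control period).
- read_camera(name): name is "scene" or "top" or "wrist"; returns a dict with "frame" (400x640x3 uint8, red, green, blue), "fx", "fy", "cx", "cy" (pixels), "extrinsics" (4x4, takes a point from world to camera coordinates). Camera axes: x right, y up, looking along -z (the intrinsics and any distortion apply to the point x, -y, -z); pixel columns grow to the right and rows downward; lengths in m; the calibration is good to about 2 mm. The wrist camera is an equidistant fisheye: a pixel r from the principal point sees the ray r / f radians off the axis. A picture is of the moment at which its call begins. There is no depth.
- hand_in(): hands the job in, once; it reports no verdict.
The state is a dict: "time": time; "qpos": joint angles; "qvel": joint speeds; "joint_efforts": joint torques, N m; "tool_pos": TCP position; "tool_rot": TCP orientation; "contact_force": force on the tool from outside, world axes, zero at the start; "torque": the same for the moment, N m; "opening": finger opening in m.
Only numpy, scipy, OpenCV 4.12 (cv2) and the standard library are available. Lean on these libraries where they do the work, as an engineer would, in place of code of your own. Each camera call takes 0.05 s, during which the arm holds its last target.

TASK

In the pottery studio, set the nut driver on the hexagonal head of the screw that stands proud of the wooden batten, and press firmly but not brutally while turning it clockwise so that its thread bites and it sinks 4 mm into the wood; keep the pressure on as it turns, for spinning it without pressure reams the hole and too much force splits the wood. Then let go, leaving the driver standing on the screw, and leave the vase, jar and cup where they are.

Things in the scene. Friction and masses are not known exactly. Their poses are not given: they have to be found in the camera images.
- driver: Stubby nut driver, loose, about 250 g, standing upright on the table on its socket, at any yaw. Origin: centre of the socket's open lower end; z up along its axis; 105 mm tall. Round black handle, 32 mm diameter, from 41 to 105 mm above the origin (grip it at any yaw); below it a 16 mm steel shaft, then a six-sided steel socket 30 mm across, from 0 to 21 mm.
- driver_roof (a point): Roof of the driver's socket cavity, on its axis 13 mm above driver's origin; it rests on the screw head's top when fully seated. Axes as driver. The cavity is a hexagon 20.4 mm across flats, 13 mm deep, open below; a flat faces along x (and every 60 degrees).
- screw_top (a point): Top of the head of the screw to drive, on its axis; z up; starts 79 mm above the table. Steel hexagon head 19 mm across flats, 9 mm high, with a 3 mm low cone (18 to 11 mm diameter) on top ending at this point. A flat faces along this point's x (and every 60 degrees); the point turns and sinks with the screw, which starts upright with the head's underside 22 mm above the batten.
- screw_sink (a joint): How far the screw has sunk, m: 0 at the start. It goes down only under more than 14 N of push (the driver's weight counts), stays where left, and goes no deeper than its thread has cut, 0.8 mm per radian turned (5 mm a turn); beyond that the wood gives elastically, 15 N per mm. 18 to 25 N of push is right; over 40 N between driver and screw splits the wood.
- screw_turn (a joint): How far the screw has been turned, rad: 0 at the start, grows clockwise seen from above, cannot go below 0. Turning takes about 0.1 N m. Turned without enough push it spins and does not sink; 1.2 mm or more behind 0.8 mm per radian, the hole is reamed out and the job is spoilt.
- jig: Fixed jig: plywood board 200 x 300 x 18 mm (x, y, z); on it, along y, a wooden batten 60 mm wide, 27 mm thick, centred 30 mm to +x of the board's centre, top 45 mm above the table. Origin: centre of the board's underside. Two more such screws on washers, 115 mm to each side of the standing one, are already home (tops 59 mm above the table): not to be driven.
- pilot_mouth (a point): Mouth of the pilot hole, on the batten's top at the screw's axis, 30 mm to +x of the jig's origin and 45 mm above the table; 34 mm below the screw's top at the start. Axes as the jig.
- vase: Small fired clay vase, 125 mm tall, 76 mm wide at the foot, loose. Origin: centre of its underside.
- glaze_jar: White glaze jar with a grey lid, 85 mm tall, 72 mm in diameter, loose. Origin: centre of its underside.
- water_cup: Blue ceramic cup, 90 mm tall, 80 mm in diameter, loose. Origin: centre of its underside.
Mind the look-alikes: they are no part of the job. Leave any pink or turquoise look-alike of the driver alone.

How it is judged:
By the outcome, as a careful person would: the job done as asked, in the order asked, and still so for the second after the job is handed in, with the robot touching nothing.
It also fails if it takes over 72 s, if anything falls off the work surface, if the arm or the gripper's body presses on something with over 40 N, if the wrist force passes 120 N, or if a joint passes its speed limit or range.

## Working session

There is one attempt and no reset: what is moved stays moved. The work goes in short steps, Python scripts to look and compute and a tool call to move; the robot and the scene stay as the last step left them, time stands still between calls to the robot, and variables do not carry over. Pictures are saved under pics/ and viewed, and the job is handed in when it is done.

Besides the shell and the picture viewer there is one more tool, called after "Request:" as name(argument=value, ...), one argument or row to a line, values as JSON. send_rows: Moves the arm, as the interface text tells. Its arguments: {"type":"object","properties":{"motion":{"type":"array"},"gripper":{"type":"number"},"grip_force":{"type":"number"}},"required":["motion"]}

```bash
ls; mkdir -p pics; python3 - <<'E'
from cell import sensors, read_camera
import cv2,json
print(sensors.observe())
for n in ["scene","top","wrist"]:
    c=read_camera(n); cv2.imwrite(f"pics/{n}0.png",c["frame"][:,:,::-1])
    print(n,c["fx"],c["fy"],c["cx"],c["cy"],c["extrinsics"].tolist() if hasattr(c["extrinsics"],'tolist') else c["extrinsics"], [k for k in c])
E
```

```text
pics
{'time': 0.0, 'qpos': array([ 1.01097453e+00,  3.42726661e-01,  1.52505286e+00, -1.26945761e-05,
        1.27539504e+00, -1.45967471e-01]), 'qvel': array([-0.00059291, -0.00034904, -0.0014707 ,  0.00174483, -0.00102029,
        0.00036681]), 'joint_efforts': array([ 6.95552262e-04, -4.31241846e+01, -2.44218099e+01,  7.20028114e-02,
        5.58709516e-02, -1.23802511e-04]), 'tool_pos': array([0.21088499, 0.48036323, 0.25103038]), 'tool_rot': array([-1.57236318e+00,  2.18078732e-04, -4.13850786e-01]), 'contact_force': array([-0.49188765, -0.043867  , -0.07286114]), 'torque': array([-0.02627645,  0.01000553, -0.02755306]), 'opening': 0.09174808019326153}
scene 485.18284813092095 485.18284813092095 326.247598006555 190.15094694369913 [[0.6557571726593437, 0.7548857099508519, -0.011405937831775625, -0.4220672512980783], [-0.6023336203078516, 0.5322265351676343, 0.5949194274103777, 0.28013597462149015], [0.4551667170967807, -0.3832525018515252, 0.8037044105091661, -1.6858575554115292], [0.0, 0.0, 0.0, 1.0]] ['frame', 'fx', 'fy', 'cx', 'cy', 'extrinsics']
top 439.7654781921238 439.7654781921238 310.5132600458283 197.93196373360595 [[-0.024506674134966912, -0.9996937442993789, 0.0034410073424079464, 0.06922679638174015], [0.9754962967241233, -0.023160393017735967, 0.21879344430943265, -0.6313209345154163], [-0.21864674248742727, 0.008718589562077779, 0.9757651296268405, -1.206313786461026], [0.0, 0.0, 0.0, 1.0]] ['frame', 'fx', 'fy', 'cx', 'cy', 'extrinsics']
wrist 309.70691628693146 309.70691628693146 316.3694042609918 201.5061370228235 [[0.40378775039035975, 0.9148521183558213, -0.0010267300328676728, -0.5249058464584428], [-0.8727019268289475, 0.3848467260778931, -0.30047353350365263, 0.037060764240163135], [-0.27449371494396024, 0.12222356142329902, 0.9537896002207561, -0.391586947844135], [0.0, 0.0, 0.0, 1.0]] ['frame', 'fx', 'fy', 'cx', 'cy', 'extrinsics']
```

View pics/scene0.png

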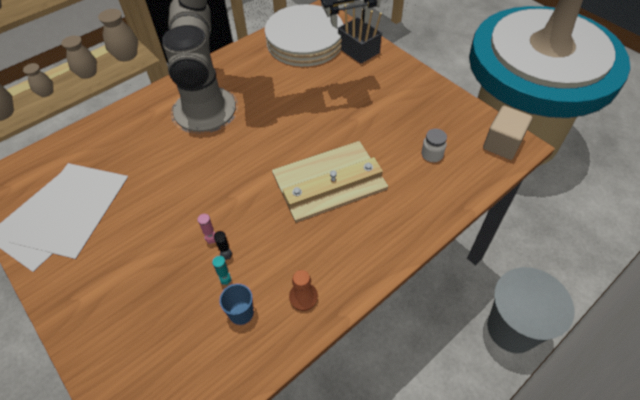

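View pics/top0.png

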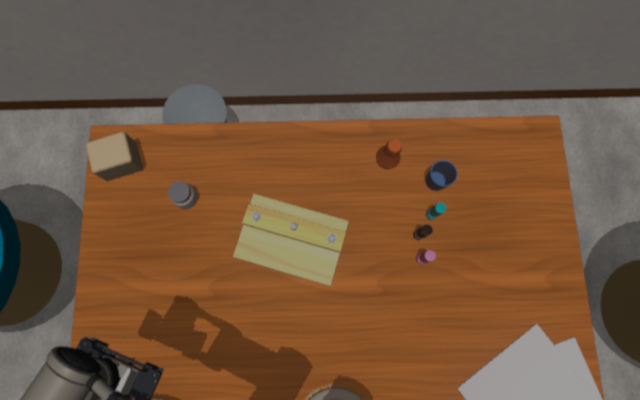

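View pics/wrist0.png

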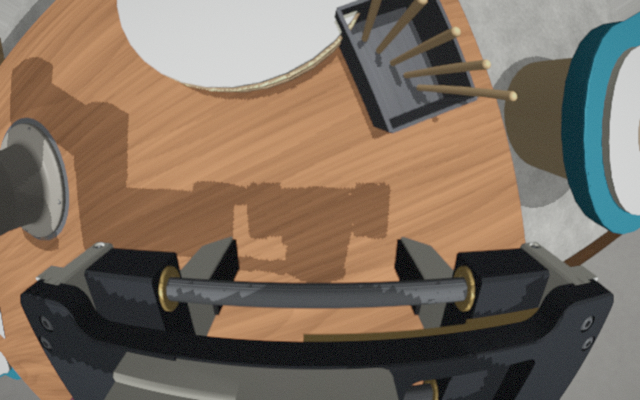

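The scene view shows the black driver at about (222,245), between the pink (206,228) and turquoise (221,269) look-alikes, with the standing screw at (333,177). In the top view the driver is at (424,232) and the screw at (293,227). I'll zoom in and measure.

```bash
cat > h.py <<'E'
import numpy as np, cv2
from cell import sensors, read_camera, hand_in
from scipy.optimize import least_squares
def proj(c,P,fish=False):
    E=np.array(c["extrinsics"]); p=np.atleast_2d(P)@E[:3,:3].T+E[:3,3]
    x,y,z=p[:,0],-p[:,1],-p[:,2]
    if fish:
        r=np.hypot(x,y); th=np.arctan2(r,z); s=np.where(r>1e-9,th/np.maximum(r,1e-9),1)
        return np.c_[c["cx"]+c["fx"]*x*s,c["cy"]+c["fy"]*y*s]
    return np.c_[c["cx"]+c["fx"]*x/z,c["cy"]+c["fy"]*y/z]
def ray(c,u,v,fish=False):
    E=np.array(c["extrinsics"]);R=E[:3,:3];o=-R.T@E[:3,3]
    a=(u-c["cx"])/c["fx"];b=(v-c["cy"])/c["fy"]
    if fish:
        th=np.hypot(a,b);s=np.sin(th)/max(th,1e-9);d=np.array([a*s,-b*s,-np.cos(th)])
    else: d=np.array([a,-b,-1])
    d=R.T@d; return o,d/np.linalg.norm(d)
def atz(c,u,v,z,fish=False):
    o,d=ray(c,u,v,fish); return o+d*(z-o[2])/d[2]
def crop(f,u,v,w,h,s,name):
    im=f[max(0,v-h):v+h,max(0,u-w):u+w,::-1]; cv2.imwrite(name,cv2.resize(im,None,fx=s,fy=s,interpolation=cv2.INTER_NEAREST))
E
python3 - <<'E'
from h import *
s=read_camera("scene");t=read_camera("top")
a=s["frame"][195:295,180:280];b=t["frame"][190:290,375:475]
cc=s["frame"][130:230,270:390];d=t["frame"][180:280,230:350]
im=np.vstack([np.hstack([cv2.resize(x,(400,300) if 0 else (400,400),interpolation=0) for x in (a,b)])])
cv2.imwrite("pics/z1.png",cv2.resize(im,(800,400))[:,:,::-1])
im=np.hstack([cv2.resize(x,(400,333),interpolation=0) for x in (cc,d)])
cv2.imwrite("pics/z2.png",im[:,:,::-1])
for c,u,v in((s,222,240),(t,427,231)): print(atz(c,u,v,.1))
for c,u,v in((s,333,174),(t,293.5,226)): print(atz(c,u,v,.079))
E
```

```text
[ 0.5417328  -0.26756704  0.1       ]
[ 0.52391187 -0.26799882  0.1       ]
[0.55629972 0.10302908 0.079     ]
[0.55024241 0.10435178 0.079     ]
```

View pics/z1.png

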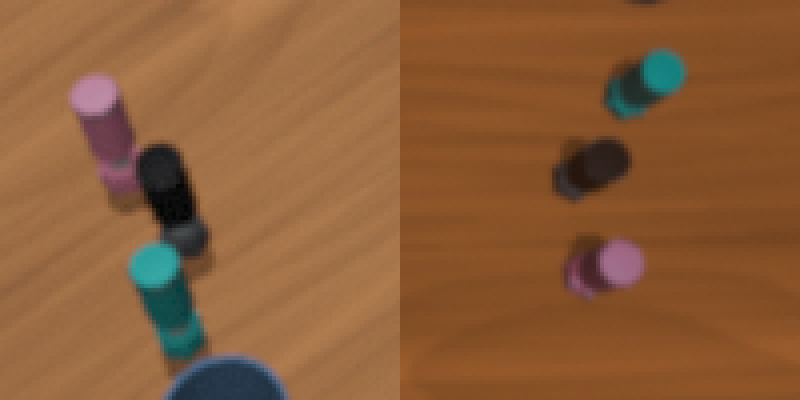

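View pics/z2.png

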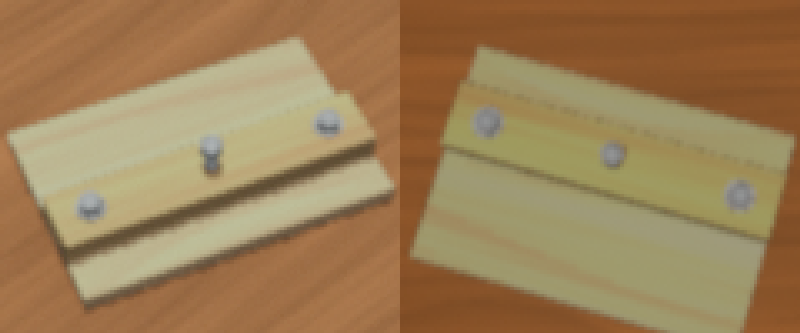

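```bash
python3 - <<'E'
from h import *
s=read_camera("scene");t=read_camera("top")
L={'driver':((220,235.5),(427,230),.105),'pink':((180+95/4,195+95/4),(375+221/4,190+263/4),.105),'teal':((180+155/4,195+264/4),(375+263/4,190+73/4),.105),'screw':((333,173),(293.9,226.3),.079),
'sA':((297,192-.7),(332,238.5),.059),'sB':((368.3,166.8),(256,216.5),.059)}
for k,(a,b,z) in L.items():
    o1,d1=ray(s,*a);o2,d2=ray(t,*b)
    A=np.c_[d1,-d2];q=np.linalg.lstsq(A,o2-o1,rcond=None)[0]
    p1=o1+q[0]*d1;p2=o2+q[1]*d2
    print(k,((p1+p2)/2).round(4),np.linalg.norm(p1-p2).round(4),atz(s,*a,z).round(4)[:2],atz(t,*b,z).round(4)[:2])
E
```

```text
driver [ 0.5273 -0.2659  0.1024] 0.0037 [ 0.5301 -0.2649] [ 0.526  -0.2669]
pink [ 0.4556 -0.2692  0.103 ] 0.0027 [ 0.4578 -0.2685] [ 0.4547 -0.2699]
teal [ 0.5879 -0.3097  0.1025] 0.0036 [ 0.5905 -0.3087] [ 0.5866 -0.3106]
screw [0.5509 0.105  0.0763] 0.0041 [0.5535 0.1055] [0.5494 0.1032]
sA [ 0.5167 -0.0038  0.0497] 0.0035 [ 0.5233 -0.0062] [ 0.5146 -0.0048]
sB [0.5868 0.2159 0.0479] 0.0033 [0.5937 0.2106] [0.5838 0.2132]
```

```bash
cat >> h.py <<'E'
from scipy.spatial.transform import Rotation as Ro
def tool():
    o=sensors.observe(); return np.array(o["tool_pos"]),Ro.from_euler('xyz',o["tool_rot"]).as_matrix(),o
def shift(P):
    p,R,o=tool(); return (R.T@(np.array(P)-p))
E
python3 - <<'E'
from h import *
w=read_camera("wrist");E=np.array(w["extrinsics"]);p,R,o=tool()
C=-E[:3,:3].T@E[:3,3]
print("cam in tool",R.T@(C-p)," look",R.T@(-E[2,:3]),"right",R.T@E[0,:3], o["time"])
print("shift to above screw",shift([.551,.1045,.25]), "driver",shift([.528,-.266,.25]))
E
```

```text
cam in tool [-0.08128836 -0.13289895  0.00059001]  look [ 3.00671332e-01  9.53727749e-01 -3.61536772e-04] right [ 1.88700502e-03 -2.15818604e-04  9.99998196e-01] 0.4
shift to above screw [ 0.46251216  0.00163963 -0.20774082] driver [ 0.59041683  0.00169283 -0.55622273]
```

Request:
send_rows(
  motion=[
    [[0.045,0,-0.02,0],[0.09,0,-0.04,0],[0.135,0,-0.06,0],[0.18,0,-0.08,0],[0.225,0,-0.1,0],[0.27,0,-0.12,0],[0.315,0,-0.14,0],[0.36,0,-0.16,0]],
  ],
  gripper=0.6,
)

```text
time: 1.2
tool_pos: [0.4775, 0.1877, 0.2519]
tool_rot: [-1.571, -0.0, -0.414]
contact_force: [-0.3, 0.7, 0.8]
opening: 0.0552
```

Request:
send_rows(
  motion=[
    [[0.03,0.03,-0.015,0],[0.06,0.06,-0.03,0],[0.085,0.09,-0.04,0],[0.101,0.11,-0.0466,0],[0.101,0.11,-0.0466,0],[0.101,0.11,-0.0466,0]],
  ],
)

```text
time: 1.8
tool_pos: [0.551, 0.1045, 0.1418]
tool_rot: [-1.571, 0.001, -0.415]
contact_force: [0.3, 0.3, 0.4]
opening: 0.0546
```

```bash
python3 - <<'E'
from h import *
w=read_camera("wrist");cv2.imwrite("pics/w1.png",w["frame"][:,:,::-1]); np.save("w1.npy",w["frame"])
import pickle;pickle.dump(w,open("w1.pkl","wb"))
p=proj(w,[.551,.1045,.079],True);print(p)
u,v=map(int,p[0]); crop(w["frame"],u,v,50,40,8,"pics/w1c.png")
E
```

```text
[[315.67584833 228.8007489 ]]
```

View pics/w1.png

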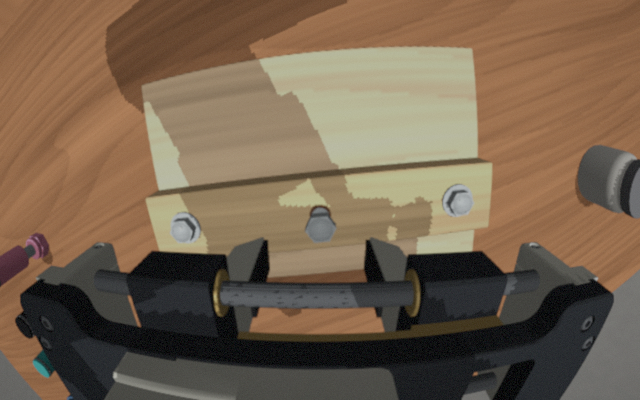

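View pics/w1c.png

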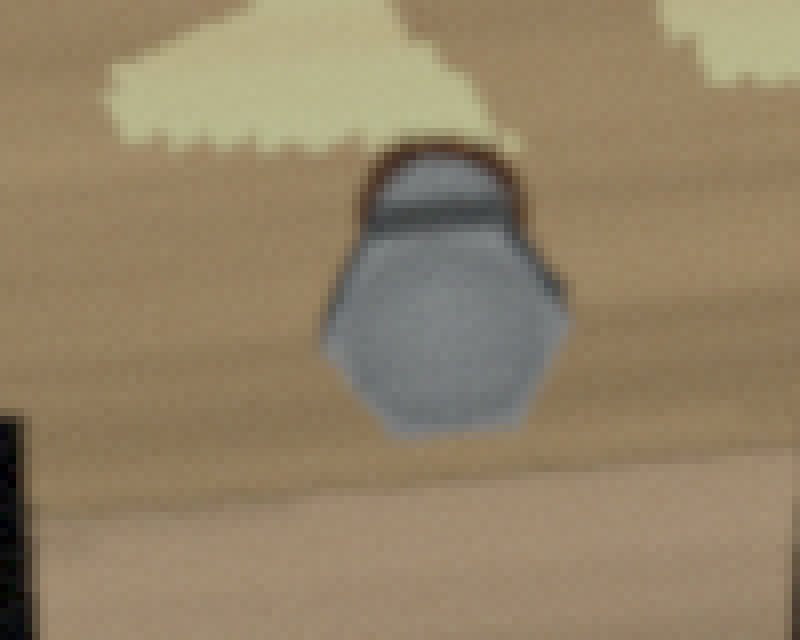

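```bash
python3 - <<'E'
from h import *
import pickle
w=pickle.load(open("w1.pkl","rb"))
c=np.array([(322,345),(400,440),(525,428),(570,318),(512,238),(367,235)])/8-.5+[265,188]
P=np.array([atz(w,u,v,.076,True) for u,v in c])
print(P.round(4))
a=np.arctan2(*(P[:,:2]-P[:,:2].mean(0)).T[::-1])
print(np.degrees(a).round(1))
def res(q):
    # corners at 30+60k from flat normal
    ang=q[2]+np.arange(6)*np.pi/3+np.pi/6
    H=np.c_[q[0]+q[3]*np.cos(ang),q[1]+q[3]*np.sin(ang),np.full(6,.076)]
    d=np.linalg.norm(proj(w,H,True)[:,None]-c[None],axis=2); return d.min(0)
for t in np.linspace(0,1,6):
    r=least_squares(res,[.551,.1045,t,.011]); print(r.x.round(4),np.degrees(r.x[2]).round(1)%60,r.cost.round(3))
# neighbours: sA sB tops at z=.059: pixels
for u,v in((185,228),(458,201)): print(atz(w,u,v,.058,True))
E
```

```text
[[0.5503 0.0965 0.076 ]
 [0.5614 0.099  0.076 ]
 [0.5648 0.1095 0.076 ]
 [0.5567 0.1172 0.076 ]
 [0.5479 0.1155 0.076 ]
 [0.5426 0.1043 0.076 ]]
[-109.1  -47.1   13.2   74.8  125.6 -166.5]
[ 0.5524  0.1061 -0.0123  0.0104] 59.3 68.145
[0.5513 0.1046 0.2022 0.0108] 11.6 100.712
[0.5511 0.1058 0.4005 0.0106] 22.9 108.578
[0.554  0.107  0.6934 0.011 ] 39.7 3.813
[0.554  0.107  0.7909 0.011 ] 45.3 5.374
[0.5523 0.1062 0.9911 0.0105] 56.8 61.363
[0.51695188 0.00423473 0.058     ]
[0.584221   0.21260819 0.058     ]
```

```bash
python3 - <<'E'
from h import *
import pickle
w=pickle.load(open("w1.pkl","rb"))
f=cv2.cvtColor(w["frame"],cv2.COLOR_RGB2LAB).astype(float)
c=np.array([(322,345),(400,440),(525,428),(570,318),(512,238),(367,235)])/8-.5+[265,188]
def H(q):
    ang=q[2]+np.arange(6)*np.pi/3+np.pi/6
    return np.c_[q[0]+.01097*np.cos(ang),q[1]+.01097*np.sin(ang),np.full(6,.076)]
def res(q):
    d=np.linalg.norm(proj(w,H(q),True)[:,None]-c[None],axis=2); return d.min(0)
r=least_squares(res,[.553,.106,.75],loss='soft_l1',f_scale=.5);print(r.x,np.degrees(r.x[2]),r.fun.round(2),res(r.x).round(2))
p=proj(w,H(r.x),True)
im=cv2.resize(w["frame"][188:268,265:365],None,fx=8,fy=8,interpolation=2)[:,:,::-1].copy()
q=((p-[265,188]+.5)*8).astype(int);cv2.polylines(im,[q],True,(0,0,255),1);cv2.imwrite("pics/fit1.png",im)
print(tool()[0])
E
```

```text
[0.55379069 0.10693494 0.74978013] 42.95923697453819 [0.34 0.21 0.47 0.51 2.3  0.79] [0.34 0.21 0.47 0.51 2.3  0.79]
[0.55122823 0.10494005 0.14269738]
```

View pics/fit1.png

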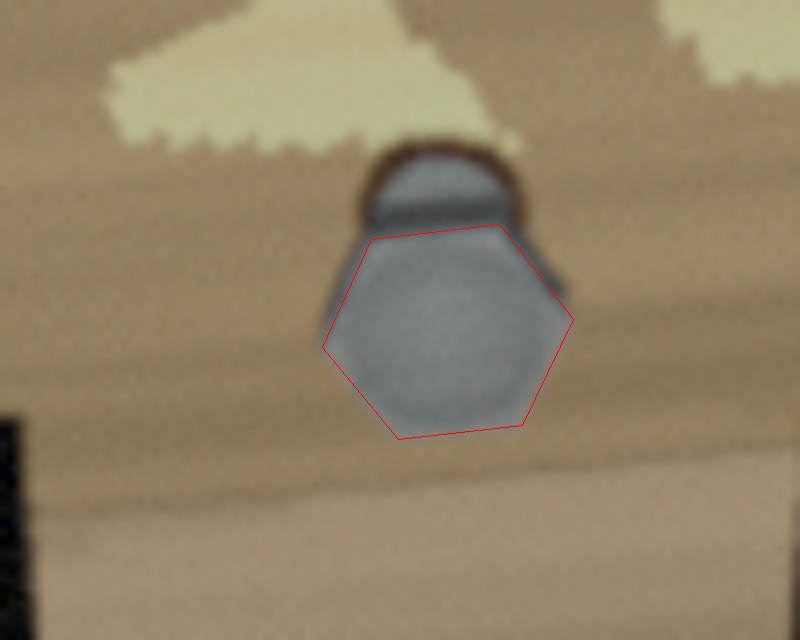

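The screw's head fits a hexagon at (0.5538, 0.1069) with flat normals at about 43° mod 60. Next I'll view the driver from close by.

Request:
send_rows(
  motion=[
    [[0.012,-0.04,-0.03,0],[0.025,-0.07,-0.07,0],[0.038,-0.07,-0.115,0],[0.051,-0.07,-0.16,0],[0.063,-0.07,-0.205,0],[0.076,-0.07,-0.25,0],[0.089,-0.07,-0.295,0],[0.103,-0.07,-0.335,0]],
  ],
)

```text
time: 2.65
tool_pos: [0.5105, -0.2443, 0.2146]
tool_rot: [-1.57, -0.004, -0.413]
contact_force: [1.6, -0.1, 0.2]
opening: 0.0548
```

Request:
send_rows(
  motion=[
    [[0,0.02,-0.02,0],[0,0.04,-0.02,0],[0,0.04,-0.02,0]],
  ],
)

```text
time: 2.95
tool_pos: [0.5017, -0.2617, 0.1737]
tool_rot: [-1.57, -0.001, -0.413]
contact_force: [0.3, 0.6, 0.9]
opening: 0.0552
```

```bash
python3 - <<'E'
from h import *
w=read_camera("wrist");cv2.imwrite("pics/w2.png",w["frame"][:,:,::-1])
import pickle;pickle.dump(w,open("w2.pkl","wb"))
print(tool()[0])
p=proj(w,[[.528,-.266,.105],[.528,-.266,0]],True);print(p)
u,v=map(int,p.mean(0)); crop(w["frame"],u,v,50,37,8,"pics/w2c.png");print(u,v)
E
```

```text
[ 0.50254634 -0.26169644  0.1751482 ]
[[324.65099709 257.98245913]
 [322.00932538 210.7961896 ]]
323 234
```

View pics/w2.png

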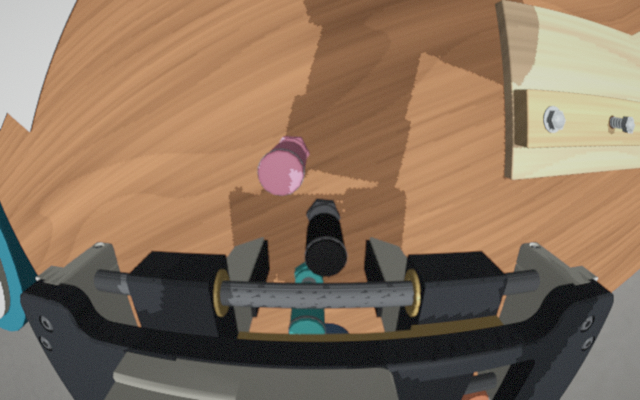

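View pics/w2c.png

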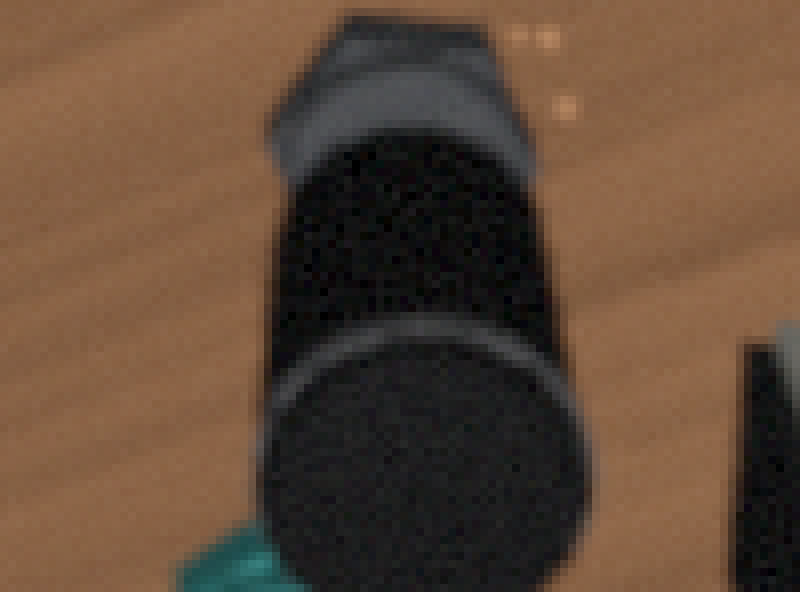

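```bash
python3 - <<'E'
from h import *
import pickle
w=pickle.load(open("w2.pkl","rb"))
o=np.array([273,197])
c=np.array([(348,15),(485,28),(268,130)])/8-.5+o
P=np.array([atz(w,u,v,0,True) for u,v in c]);print(P.round(4))
top=np.array([423,480])/8-.5+o; T=atz(w,*top,.105,True);print("top",T)
d=P[1]-P[0];print("edge len",np.linalg.norm(d),"edge ang",np.degrees(np.arctan2(d[1],d[0]))%60, np.linalg.norm(P[2]-P[0]),np.degrees(np.arctan2(*(P[0]-P[2])[1::-1]))%60)
for xy in (T[:2],[.528,-.266]): print("from centre",[(np.degrees(np.arctan2(*(p[:2]-xy)[::-1])).round(1),np.linalg.norm(p[:2]-xy).round(4)) for p in P])
im=cv2.resize(w["frame"][190:290,273:373],None,fx=6,fy=6,interpolation=2)[:,:,::-1].copy()
def dr(pts,col):
    q=((proj(w,pts,True)-[273,190]+.5)*6).astype(int);cv2.polylines(im,[q],True,col,1)
a=np.linspace(0,2*np.pi,60)
for z in(.041,.105): dr(np.c_[T[0]+.016*np.cos(a),T[1]+.016*np.sin(a),0*a+z],(0,0,255))
def H(q,z,r):
    ang=q[2]+np.arange(6)*np.pi/3+np.pi/6
    return np.c_[q[0]+r*np.cos(ang),q[1]+r*np.sin(ang),np.full(6,z)]
for r in (.015,.01732):
    f=lambda q: np.linalg.norm(proj(w,H(q,0,r),True)[:,None]-c[None],axis=2).min(0)
    best=min((least_squares(f,[T[0],T[1],t]) for t in np.arange(0,1.05,.15)),key=lambda s:s.cost)
    print(r,best.x,np.degrees(best.x[2])%60,best.cost)
    dr(H(best.x,0,r),(0,255,0) if r<.016 else (255,255,0));dr(H(best.x,.021,r),(0,255,0)if r<.016 else (255,255,0))
cv2.imwrite("pics/fit2.png",im)
E
```

```text
[[ 0.513  -0.2663  0.    ]
 [ 0.5218 -0.2507  0.    ]
 [ 0.5232 -0.2823  0.    ]]
top [ 0.52707984 -0.26503019  0.105     ]
edge len 0.017861523545488152 edge ang 0.5448825518571709 0.01897571229476533 2.5615591238994853
from centre [(np.float64(-175.0), np.float64(0.0141)), (np.float64(110.3), np.float64(0.0153)), (np.float64(-102.7), np.float64(0.0177))]
from centre [(np.float64(-179.0), np.float64(0.015)), (np.float64(112.2), np.float64(0.0165)), (np.float64(-106.4), np.float64(0.017))]
0.015 [ 0.52928057 -0.26607132  0.55392498] 31.737563722140926 8.164690595711175
0.01732 [ 0.53084699 -0.26591825  0.56557654] 32.40514852965194 0.8442159421480834
```

View pics/fit2.png

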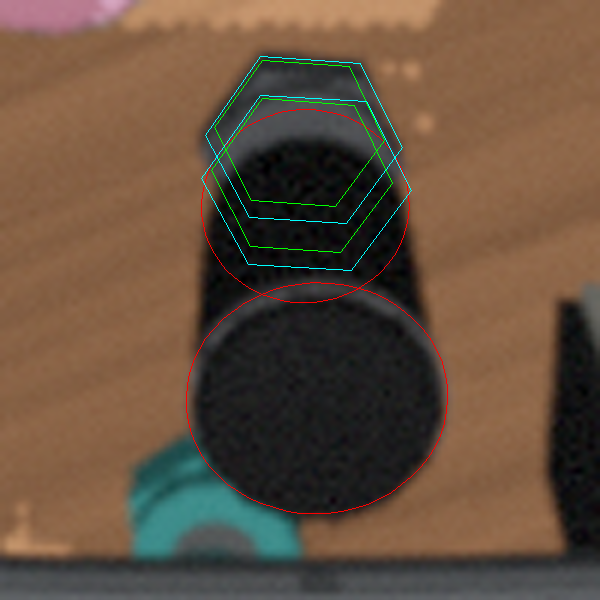

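Request:
send_rows(
  motion=[
    [[0.01,0,0.003,-6],[0.0252,0,0.0067,-12],[0.0252,0,0.0067,-18],[0.0252,0,0.0067,-18],[0.0252,0,0.0067,-18]],
  ],
)

```text
time: 3.5
tool_pos: [0.5289, -0.2649, 0.1767]
tool_rot: [-1.572, -0.005, -0.099]
contact_force: [0.9, 0.3, -0.6]
opening: 0.0555
```

```bash
python3 - <<'E'
from h import *
w=read_camera("wrist");p,R,o=tool();print(p,o["tool_rot"],shift([.5283,-.2657,.086]))
cv2.imwrite("pics/w3.png",w["frame"][180:380,220:420,::-1].repeat(3,0).repeat(3,1))
E
```

```text
[ 0.52867004 -0.2650274   0.17637082] [-1.57172649 -0.00465168 -0.09945445] [-0.0007218   0.09036906 -0.00062196]
```

View pics/w3.png

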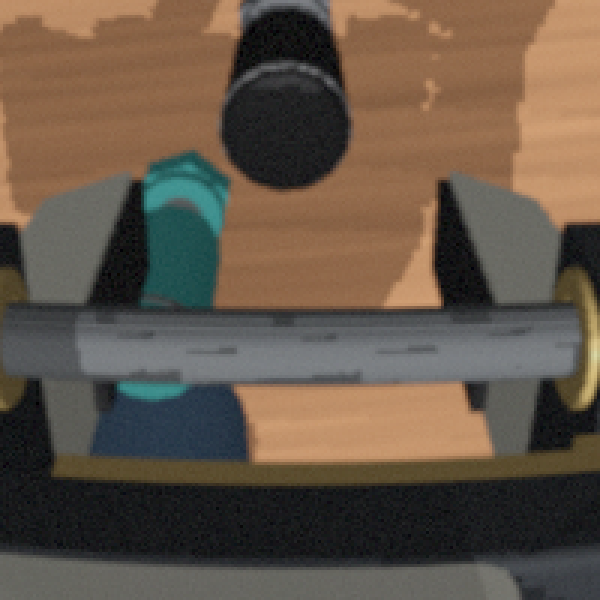

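Request:
send_rows(
  motion=[
    [[-0.0007,0.03,-0.0006,0],[-0.0007,0.06,-0.0006,0],[-0.0007,0.085,-0.0006,0],[-0.0007,0.09,-0.0006,0],[-0.0007,0.09,-0.0006,0]],
  ],
)

```text
time: 4.05
tool_pos: [0.5281, -0.2654, 0.0863]
tool_rot: [-1.571, -0.004, -0.1]
contact_force: [-1.0, 0.6, 0.3]
opening: 0.0556
```

Request:
send_rows(
  motion=[
    [[0,0,0,0],[0,0,0,0],[0,0,0,0],[0,0,0,0],[0,0,0,0]],
  ],
  gripper=0.2,
  grip_force=40,
)

```text
time: 4.55
tool_pos: [0.5286, -0.2658, 0.0873]
tool_rot: [-1.572, -0.005, -0.1]
contact_force: [-0.2, -0.8, 6.2]
opening: 0.0314
```

```bash
python3 - <<'E'
from h import *
w=read_camera("wrist");p,R,o=tool();print(p,o)
cv2.imwrite("pics/w4.png",w["frame"][180:380,220:420,::-1].repeat(3,0).repeat(3,1))
s=read_camera("scene");cv2.imwrite("pics/s4.png",cv2.resize(s["frame"][150:320,130:330],(800,600) if 0 else (800,680)[:2])[0:600,:,::-1])
E
```

```text
[ 0.52859111 -0.26579865  0.08729518] {'time': 4.6, 'qpos': array([-5.96090888e-01,  6.28277319e-01,  1.54025085e+00,  1.65368272e-03,
        9.67889136e-01, -2.06743851e+00]), 'qvel': array([ 2.56297719e-03,  1.53462393e-03, -1.75812631e-04,  6.49271843e-05,
        1.75222854e-03,  1.78107638e-03]), 'joint_efforts': array([ 2.13306709e-01, -4.94379044e+01, -1.86399114e+01,  1.38559746e-03,
       -1.29627194e-01,  4.10021268e-03]), 'tool_pos': array([ 0.52859111, -0.26579865,  0.08729518]), 'tool_rot': array([-1.57206014, -0.00520086, -0.1003796 ]), 'contact_force': array([-0.45012845, -0.62468341,  6.58417544]), 'torque': array([ 0.09394048,  0.06194367, -0.00528162]), 'opening': 0.031243903720010797}
```

View pics/w4.png

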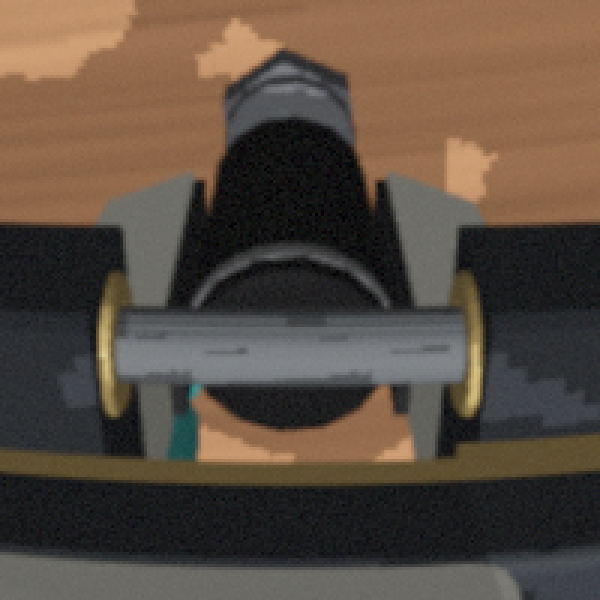

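View pics/s4.png

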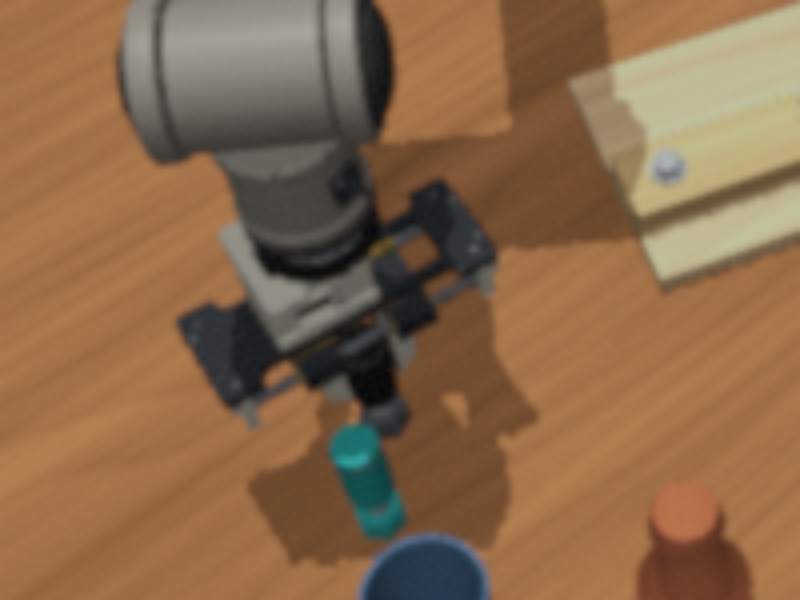

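```bash
python3 - <<'E'
from h import *
w=read_camera("wrist")
cv2.imwrite("pics/w5.png",cv2.resize(w["frame"][190:230,285:345],None,fx=12,fy=12,interpolation=2)[:,:,::-1])
np.save("w5.npy",w["frame"]);import pickle;pickle.dump(w,open("w5.pkl","wb"))
E
```

```text
(no output)
```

View pics/w5.png

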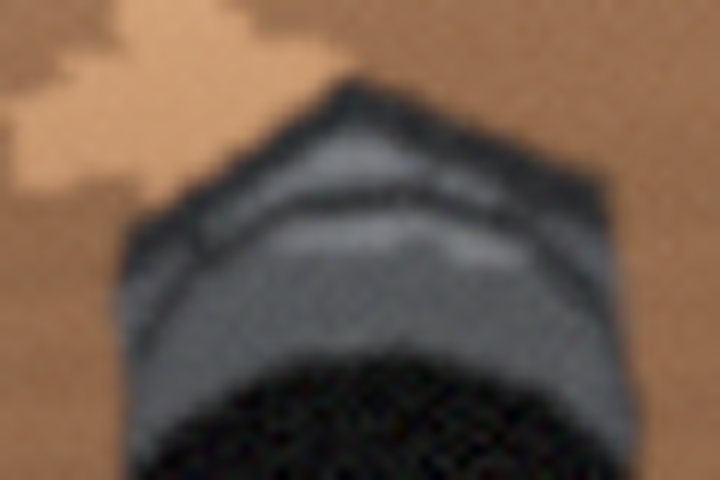

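```bash
python3 - <<'E'
from h import *
import pickle
w=pickle.load(open("w5.pkl","rb"))
c=np.array([(352,80),(605,183),(130,225)])/12-.5+[285,190]
P=np.array([atz(w,u,v,0,True) for u,v in c])
for i in(1,2):
    d=P[i]-P[0];print(np.linalg.norm(d[:2]),"normal",(np.degrees(np.arctan2(d[1],d[0]))-30)%60)
def H(q,z,r):
    ang=q[2]+np.arange(6)*np.pi/3+np.pi/6
    return np.c_[q[0]+r*np.cos(ang),q[1]+r*np.sin(ang),np.full(6,z)]
for r in (.015,.01732):
    f=lambda q: np.linalg.norm(proj(w,H(q,0,r),True)[:,None]-c[None],axis=2).min(0)
    best=min((least_squares(f,[.529,-.266,t]) for t in np.arange(0,1.05,.15)),key=lambda s:s.cost)
    print(r,best.x,np.degrees(best.x[2])%60,best.cost)
p,R,o=tool();print(p,shift([best.x[0],best.x[1],0]))
# move plan
E
```

```text
0.017134181358966796 normal 31.11206530009673
0.016862730020941272 normal 28.387950109145322
0.015 [ 0.5285094  -0.26587781  0.51488061] 29.500485833317725 6.786774291326652
0.01732 [ 0.53009463 -0.265874    0.51745639] 29.648066982078404 0.1665523956531189
[ 0.5286153  -0.26583875  0.08730072] [0.0010152  0.08730707 0.00022681]
```

Request:
send_rows(
  motion=[
    [[0,-0.02,0,0],[0,-0.06,0,0],[0,-0.1,0.01,0],[-0.001,-0.105,0.05,-6],[-0.003,-0.105,0.09,-13],[-0.005,-0.105,0.13,-20],[-0.006,-0.105,0.17,-28],[-0.008,-0.105,0.21,-36]],
  ],
  grip_force=55,
)

```text
time: 5.5
tool_pos: [0.5406, -0.0542, 0.1914]
tool_rot: [-1.574, -0.003, 0.533]
contact_force: [0.0, 0.1, -2.3]
opening: 0.0316
```

```bash
python3 - <<'E'
from h import *
p,R,o=tool();print(p,np.degrees(o["tool_rot"]),o["opening"],o["contact_force"],shift([.5526,.1062,.190]),67.25-np.degrees(o["tool_rot"][2]))
E
```

```text
[ 0.54061591 -0.05420607  0.19143818] [-90.18058351  -0.14803062  30.56061232] 0.03156477895491343 [ 0.03528708  0.08407948 -2.2635006 ] [0.09187377 0.00125941 0.13203566] 36.68938767908375
```

Request:
send_rows(
  motion=[
    [[0.022,0,0.032,-7],[0.045,0,0.065,-15],[0.068,0,0.098,-23],[0.085,0,0.122,-30],[0.0919,0.001,0.132,-36.7],[0.0919,0.001,0.132,-36.7],[0.0919,0.001,0.132,-36.7]],
  ],
)

```text
time: 6.2
tool_pos: [0.5522, 0.1059, 0.1897]
tool_rot: [-1.574, 0.001, 1.171]
contact_force: [0.6, 0.3, -4.0]
opening: 0.0314
```

```bash
python3 - <<'E'
from h import *
p,R,o=tool();print(p,np.degrees(o["tool_rot"]),o["opening"],o["contact_force"],o["qpos"])
w=read_camera("wrist");import pickle;pickle.dump(w,open("w6.pkl","wb"))
cv2.imwrite("pics/w6.png",cv2.resize(w["frame"][150:300,220:420],None,fx=4,fy=4,interpolation=2)[:,:,::-1])
s=read_camera("scene");t=read_camera("top")
im=np.hstack([cv2.resize(x,(400,400),interpolation=2) for x in(s["frame"][100:220,275:395],t["frame"][160:280,230:350])])
cv2.imwrite("pics/st6.png",im[:,:,::-1])
E
```

```text
[0.55220465 0.10588476 0.18971326] [-9.01703399e+01  4.33023229e-02  6.71128293e+01] 0.03135163986124155 [ 0.59725884  0.31820638 -3.99153518] [ 5.41917220e-02  4.63339415e-01  1.51435812e+00 -2.16064871e-03
  1.16155490e+00 -2.68708814e+00]
```

View pics/w6.png

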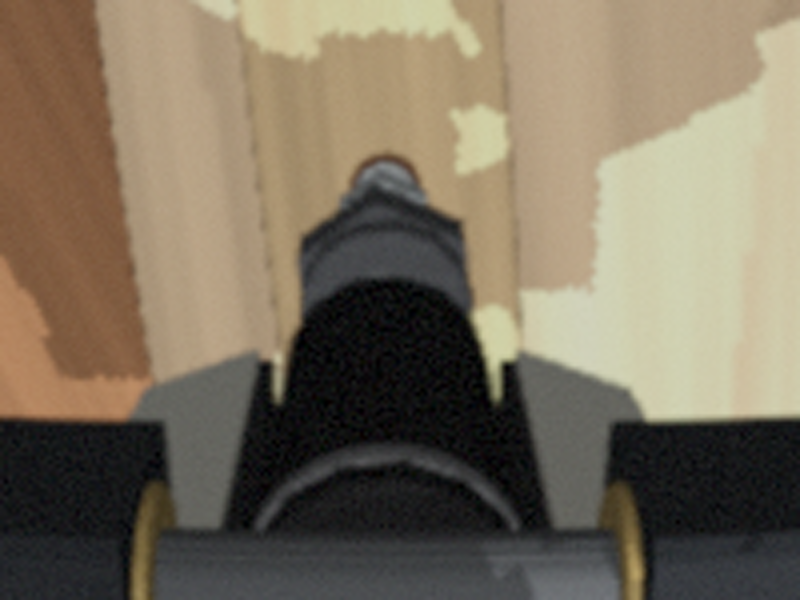

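View pics/st6.png

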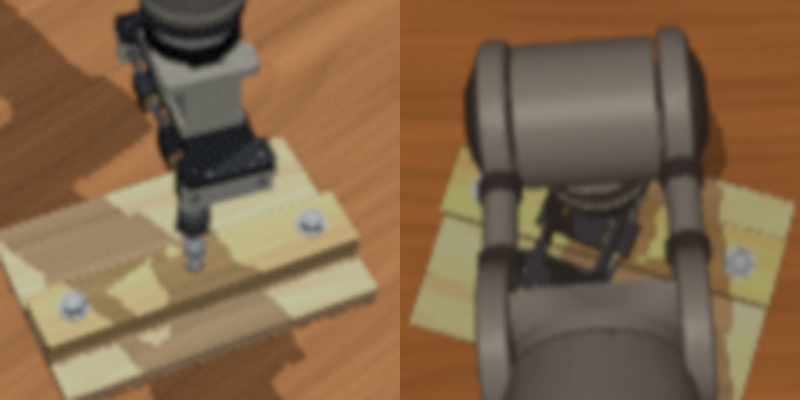

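```bash
python3 - <<'E'
from h import *
import pickle
w1=pickle.load(open("w1.pkl","rb"));w6=pickle.load(open("w6.pkl","rb"))
A=atz(w1,265+440/8-.5,188+140/8-.5,.045,True);S=np.array([.5538,.1069])
r=np.linalg.norm(A[:2]-S);print("A",A,"r",r)
B=atz(w6,220+386/4-.5,150+155/4-.5,.045,True);p,R,o=tool()
print("B",B,"centre",B+r*R[:,0], "tool",p)
# shift of wrist-est screw vs driver est in tool frame
print("screw in tool (w1 world)",R.T@(np.r_[S,.079]-p),"via w6",R.T@(B+r*R[:,0]-p))
# driver hex corners now, driver bottom z
c=np.array([(380,196),(462,222),(303,238)])/4-.5+[220,150]
z=.0873-.0873+p[2]-.0873
def H(q,z,r):
    ang=q[2]+np.arange(6)*np.pi/3+np.pi/6
    return np.c_[q[0]+r*np.cos(ang),q[1]+r*np.sin(ang),np.full(6,z)]
f=lambda q: np.linalg.norm(proj(w6,H(q,z,.01732),True)[:,None]-c[None],axis=2).min(0)
best=min((least_squares(f,[p[0],p[1],t]) for t in np.arange(0,1.05,.15)),key=lambda s:s.cost)
print("driver",best.x,np.degrees(best.x[2])%60,best.cost,R.T@(np.r_[best.x[:2],z]-p))
E
```

```text
A [0.54669313 0.10961165 0.045     ] r 0.007606622235371805
B [0.55089414 0.09936474 0.045     ] centre [0.55385683 0.10637068 0.04499828] tool [0.55257499 0.10506151 0.19013426]
screw in tool (w1 world) [2.19555751e-03 1.11134527e-01 4.28473598e-06] via w6 [ 1.73785867e-03  1.45137081e-01 -1.26796666e-04]
driver [0.55355851 0.10729    0.74989035] 42.965552386489634 2.242714993990718 [0.00245532 0.08729898 0.00028928]
```

Request:
send_rows(
  motion=[
    [[0,0.01,0,0],[0,0.02,0,0],[0,0.026,0,0],[0,0.028,0,0],[0,0.028,0,0]],
  ],
)

```text
time: 6.85
tool_pos: [0.5523, 0.1047, 0.1624]
tool_rot: [-1.574, 0.001, 1.17]
contact_force: [-3.7, -1.5, 4.4]
opening: 0.0317
```

Request:
send_rows(
  motion=[
    [[0,0.002,0,0],[0,0.004,0,0],[0,0.004,0,0]],
  ],
)

```text
time: 7.15
tool_pos: [0.5524, 0.1047, 0.1611]
tool_rot: [-1.576, -0.0, 1.17]
contact_force: [-7.2, -2.1, 20.0]
opening: 0.0314
```

Request:
send_rows(
  motion=[
    [[-0.0005,-0.002,0.0006,0],[-0.001,-0.0025,0.0013,0],[-0.001,-0.0025,0.0013,0]],
  ],
)

```text
time: 7.45
tool_pos: [0.5506, 0.1042, 0.1631]
tool_rot: [-1.575, 0.0, 1.17]
contact_force: [-0.3, 0.4, -2.6]
opening: 0.0312
```

Request:
send_rows(
  motion=[
    [[0,0.001,0,0],[0,0.002,0,0],[0,0.002,0,0]],
  ],
)

```text
time: 7.75
tool_pos: [0.5511, 0.1044, 0.1619]
tool_rot: [-1.576, -0.001, 1.17]
contact_force: [-2.1, -0.2, 6.7]
opening: 0.0311
```

Request:
send_rows(
  motion=[
    [[-0.0005,-0.001,0.001,0],[-0.0005,0,0.001,0],[-0.0005,0.001,0.001,0],[-0.0005,0.001,0.001,0]],
  ],
)

```text
time: 8.15
tool_pos: [0.5505, 0.1045, 0.1618]
tool_rot: [-1.578, -0.002, 1.17]
contact_force: [-0.4, 1.1, 7.9]
opening: 0.0312
```

```bash
python3 - <<'E'
from h import *
p,R,o=tool();print(p,np.degrees(o["tool_rot"]),o["contact_force"],o["torque"])
w=read_camera("wrist");import pickle;pickle.dump(w,open("w7.pkl","wb"))
cv2.imwrite("pics/w7.png",cv2.resize(w["frame"][170:270,260:380],None,fx=6,fy=6,interpolation=2)[:,:,::-1])
s=read_camera("scene")
cv2.imwrite("pics/s7.png",cv2.resize(s["frame"][140:200,300:360],None,fx=9,fy=9,interpolation=2)[:,:,::-1])
E
```

```text
[0.55047778 0.10449307 0.1618228 ] [-90.40150036  -0.09743324  67.03745461] [-0.38436801  1.14309129  7.93917156] [ 0.42347849  0.29367712 -0.03233044]
```

View pics/w7.png

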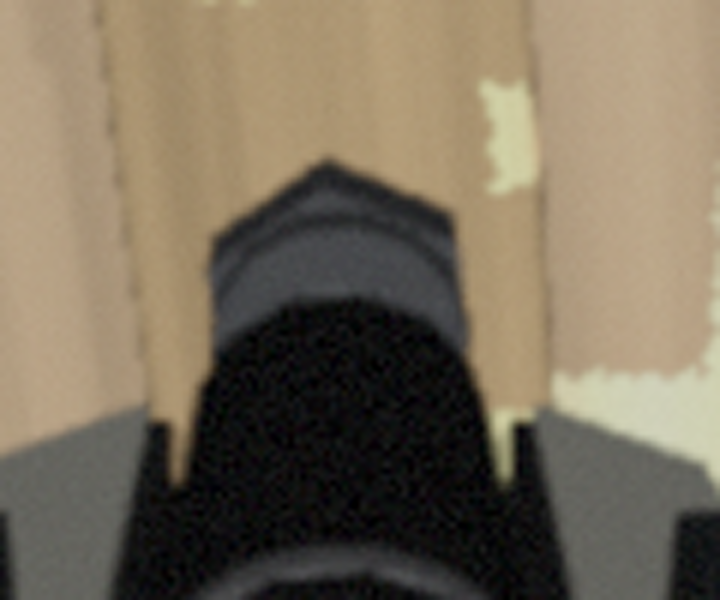

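View pics/s7.png

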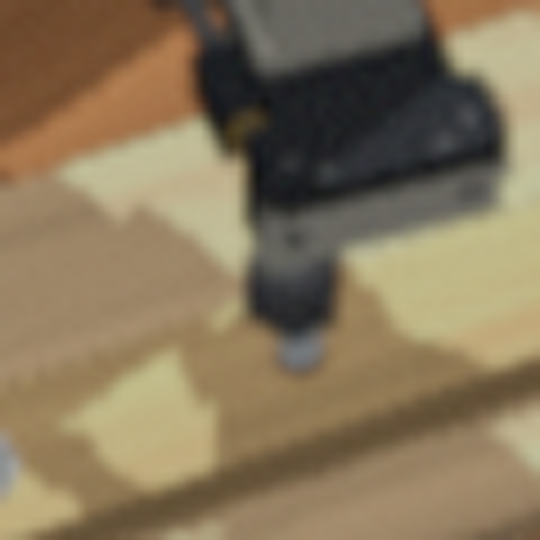

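Request:
send_rows(
  motion=[
    [[0.0008,0.0015,0,0],[0.0006,0.0015,0.0006,0],[0,0.0015,0.0009,0],[-0.0007,0.0015,0.0007,0],[-0.001,0.0015,0,0],[-0.0008,0.0015,-0.0008,0],[0,0.0015,-0.001,0],[0,0.0015,0,0]],
  ],
)

```text
time: 9.05
tool_pos: [0.5506, 0.1047, 0.1617]
tool_rot: [-1.579, -0.002, 1.17]
contact_force: [-1.7, 0.5, 11.2]
opening: 0.0316
```

Request:
send_rows(
  motion=[
    [[-0.0003,0.001,0.0006,-3],[-0.0003,0.001,0.0006,-7],[-0.0003,0.001,0.0006,-7],[-0.0003,0.001,0.0006,-2],[-0.0003,0.001,0.0006,3],[-0.0003,0.001,0.0006,7],[-0.0003,0.001,0.0006,7]],
  ],
)

```text
time: 9.75
tool_pos: [0.5505, 0.1052, 0.1615]
tool_rot: [-1.58, -0.005, 1.046]
contact_force: [-0.3, 2.1, 6.4]
opening: 0.0313
```

Request:
send_rows(
  motion=[
    [[0,-0.006,0,-3],[0,-0.012,0,-7],[0,-0.014,0,-7],[0,-0.014,0,-7]],
  ],
)

```text
time: 10.15
tool_pos: [0.5501, 0.1051, 0.1751]
tool_rot: [-1.579, -0.003, 1.166]
contact_force: [-0.2, 0.2, -2.6]
opening: 0.0313
```

```bash
python3 - <<'E'
from h import *
p,R,o=tool();print(p,np.degrees(o["tool_rot"]),o["contact_force"],o["torque"],o["qpos"])
print("tool y",R[:,1],"bottom",p+.0873*R[:,1])
w=read_camera("wrist");import pickle;pickle.dump(w,open("w8.pkl","wb"))
cv2.imwrite("pics/w8.png",cv2.resize(w["frame"][170:270,260:380],None,fx=6,fy=6,interpolation=2)[:,:,::-1])
s=read_camera("scene");pickle.dump(s,open("s8.pkl","wb"))
cv2.imwrite("pics/s8.png",cv2.resize(s["frame"][140:200,300:360],None,fx=9,fy=9,interpolation=2)[:,:,::-1])
E
```

```text
[0.55008383 0.10506581 0.1750663 ] [-90.49040031  -0.19830544  66.8279748 ] [-0.16401493  0.2478792  -2.56617049] [ 0.08546342  0.12192648 -0.02396168] [ 5.22307810e-02  4.71176756e-01  1.54596468e+00 -7.43633979e-04
  1.11524312e+00 -2.68459483e+00]
tool y [ 9.23038018e-03 -1.86159548e-04 -9.99957382e-01] bottom [0.55088965 0.10504956 0.08777002]
```

View pics/w8.png

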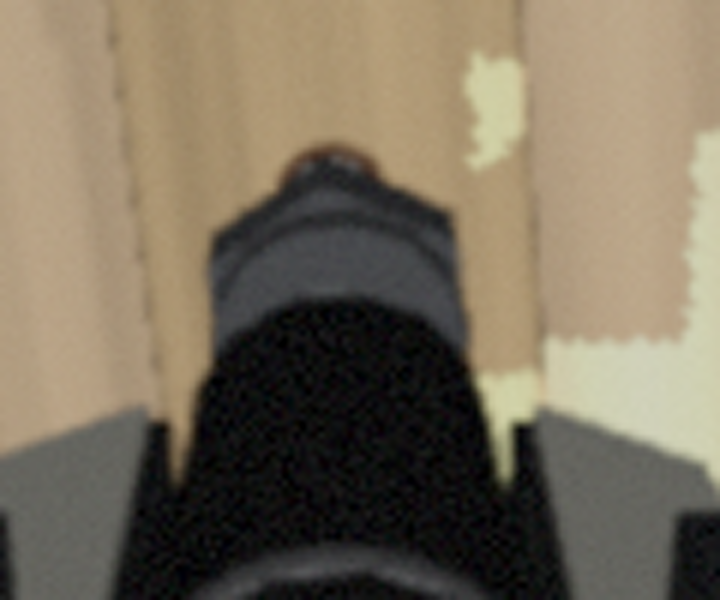

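View pics/s8.png

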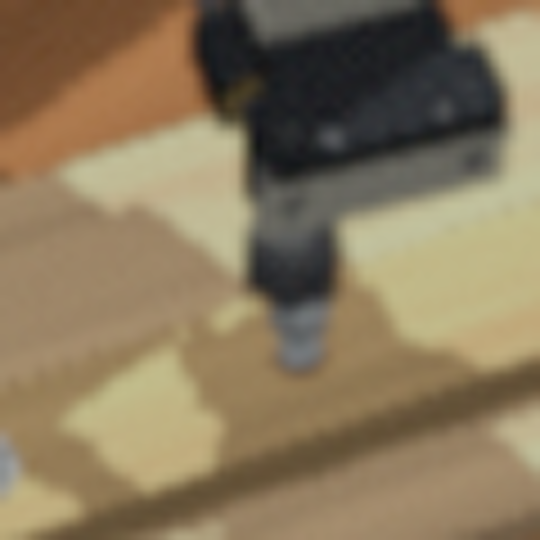

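```bash
python3 - <<'E'
from h import *
import pickle
w=pickle.load(open("w8.pkl","rb"));p,R,o=tool()
B=atz(w,260+334/6-.5,170+144/6-.5,.045,True)
c=np.array([(333,175),(453,212),(212,240)])/6-.5+[260,170]
zc=p[2]-.0873
D=[]
def H(q,z,r):
    ang=q[2]+np.arange(6)*np.pi/3+np.pi/6
    return np.c_[q[0]+r*np.cos(ang),q[1]+r*np.sin(ang),np.full(6,z)]
for zc in(p[2]-.0873,):
  f=lambda q: np.linalg.norm(proj(w,H(q,zc,.01732),True)[:,None]-c[None],axis=2).min(0)
  best=min((least_squares(f,[p[0],p[1],t]) for t in np.arange(0,1.05,.15)),key=lambda s:s.cost)
  print("driver",best.x,np.degrees(best.x[2])%60,best.cost)
X=R[:2,0]/np.linalg.norm(R[:2,0]);Z=np.array([-X[1],X[0]])
for r in(.0076,.0065,.0085):
  C=B[:2]+r*X
  d=C-best.x[:2];print(r,"screw",C,"screw-driver in tool x,z",d@X,d@Z)
E
```

```text
driver [0.55180807 0.10703941 0.77718969] 44.52968890183863 3.105628566989826
0.0076 screw [0.55357058 0.10631575] screw-driver in tool x,z 2.7353083439264904e-05 -0.0019050904252930218
0.0065 screw [0.55313822 0.10530429] screw-driver in tool x,z -0.0010726469165607425 -0.0019050904252930101
0.0085 screw [0.55392433 0.10714332] screw-driver in tool x,z 0.0009273530834392673 -0.0019050904252930327
```

Request:
send_rows(
  motion=[
    [[0.0006,0.006,-0.0015,0],[0.0006,0.0127,-0.0015,0],[0.0006,0.0127,-0.0015,0],[0.0006,0.0127,-0.0015,0],[0.0006,0.0127,-0.0015,0]],
  ],
)

```text
time: 10.75
tool_pos: [0.5515, 0.105, 0.162]
tool_rot: [-1.578, -0.003, 1.167]
contact_force: [0.5, -0.4, -2.0]
opening: 0.0311
```

Request:
send_rows(
  motion=[
    [[0,0.0015,0,0],[0,0.003,0,0],[0,0.003,0,0]],
  ],
)

```text
time: 11.05
tool_pos: [0.5518, 0.1052, 0.1591]
tool_rot: [-1.579, -0.004, 1.167]
contact_force: [1.7, 1.0, -1.9]
opening: 0.0312
```

The socket has dropped over the head: z is 0.1591 with almost no axial force. I'll continue down to the seat.

Request:
send_rows(
  motion=[
    [[0,0.002,0,0],[0,0.004,0,0],[0,0.004,0,0],[0,0.004,0,0]],
  ],
)

```text
time: 11.45
tool_pos: [0.5519, 0.1052, 0.1548]
tool_rot: [-1.579, -0.003, 1.167]
contact_force: [2.6, 1.9, -4.6]
opening: 0.0313
```

Request:
send_rows(
  motion=[
    [[0,0.0015,0,0],[0,0.003,0,0],[0,0.003,0,0]],
  ],
)

```text
time: 11.75
tool_pos: [0.552, 0.1052, 0.152]
tool_rot: [-1.579, -0.004, 1.167]
contact_force: [0.5, 1.3, 0.0]
opening: 0.0314
```

Request:
send_rows(
  motion=[
    [[0,0.0015,0,0],[0,0.003,0,0],[0,0.003,0,0]],
  ],
)

```text
time: 12.05
tool_pos: [0.5522, 0.1053, 0.1517]
tool_rot: [-1.581, -0.005, 1.167]
contact_force: [-5.8, 0.5, 17.6]
opening: 0.0309
```

Request:
send_rows(
  motion=[
    [[-0.0003,0.003,0.0006,4],[-0.0003,0.003,0.0006,9],[-0.0003,0.003,0.0006,14],[-0.0003,0.003,0.0006,19],[-0.0003,0.0031,0.0006,24]],
  ],
)

```text
time: 12.55
tool_pos: [0.552, 0.1058, 0.1517]
tool_rot: [-1.58, -0.011, 0.745]
contact_force: [-5.0, 2.0, 20.5]
opening: 0.0312
```

```bash
python3 - <<'E'
from h import *
p,R,o=tool();print(p,np.degrees(o["tool_rot"]),o["contact_force"],o["torque"],o["qpos"],R[:,1])
E
```

```text
[0.55201657 0.10579026 0.15170393] [-90.52311597  -0.64885357  42.68103561] [-4.99162362  1.95463596 20.49506506] [0.73658162 1.18507837 0.10254829] [ 5.28941108e-02  4.97981154e-01  1.57304003e+00  2.25383620e-04
  1.05602625e+00 -2.26288465e+00] [ 1.45140091e-02  9.64872356e-04 -9.99894201e-01]
```

Request:
send_rows(
  motion=[
    [[-0.0008,0.0028,0.0005,5],[-0.0014,0.0028,0.0009,11],[-0.0014,0.0029,0.0009,17],[-0.0014,0.003,0.0009,23],[-0.0014,0.0031,0.0009,29],[-0.0014,0.0032,0.0009,35],[-0.0014,0.0033,0.0009,41],[-0.0014,0.0034,0.0009,47]],
  ],
)

```text
time: 13.35
tool_pos: [0.5517, 0.1062, 0.1515]
tool_rot: [-1.567, -0.019, -0.079]
contact_force: [-2.2, 3.4, 19.4]
opening: 0.031
```

```bash
python3 - <<'E'
from h import *
p,R,o=tool();print(p,np.degrees(o["tool_rot"]),o["contact_force"],o["torque"],o["qpos"][5],R[:,1]); print(R[:,[0,2]].round(3))
E
```

```text
[0.55165127 0.10615811 0.15150284] [-89.7914057   -1.11389709  -4.55185067] [-2.22415311  3.36127455 19.35216757] [0.80432265 0.65302768 0.10340896] -1.438830148805764 [ 0.01966743  0.0020864  -0.9998044 ]
[[ 0.997  0.079]
 [-0.079  0.997]
 [ 0.019  0.004]]
```

```bash
python3 - <<'E'
from h import *
w=read_camera("wrist");import pickle;pickle.dump(w,open("w9.pkl","wb"))
cv2.imwrite("pics/w9.png",cv2.resize(w["frame"][170:270,260:380],None,fx=6,fy=6,interpolation=2)[:,:,::-1])
s=read_camera("scene")
cv2.imwrite("pics/s9.png",cv2.resize(s["frame"][140:200,300:360],None,fx=9,fy=9,interpolation=2)[:,:,::-1])
print(tool()[0],tool()[2]["contact_force"])
E
```

```text
[0.55166957 0.10615993 0.15149063] [-2.48998081  3.37864437 17.94020562]
```

View pics/w9.png

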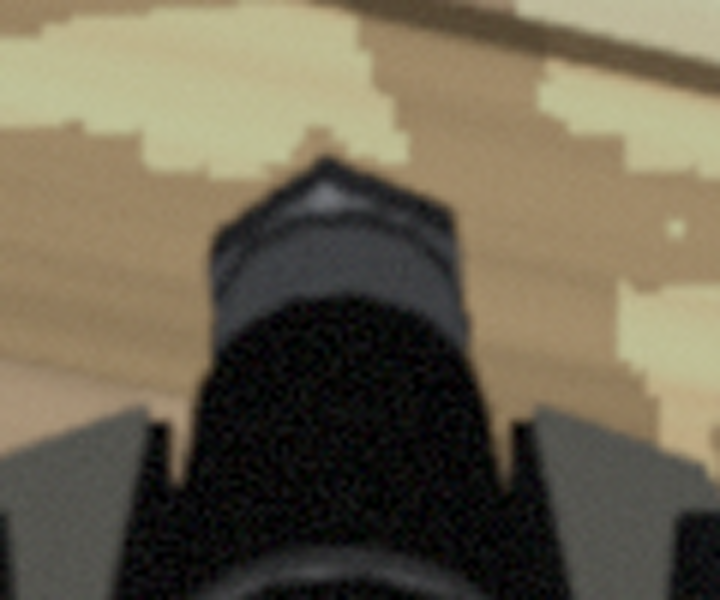

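View pics/s9.png

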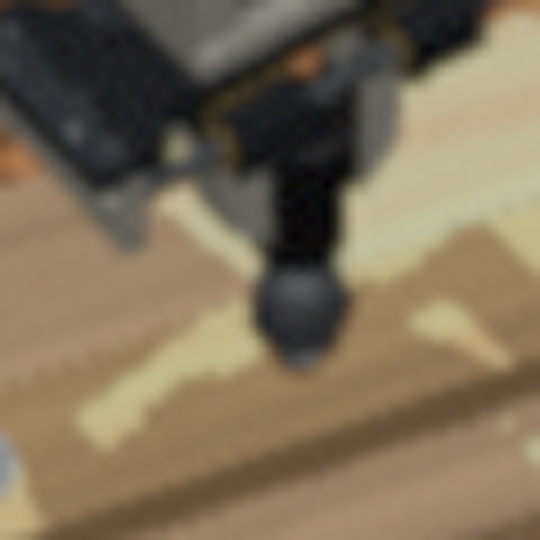

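Request:
send_rows(
  motion=[
    [[-0.0012,0.0036,0.0006,0],[-0.0012,0.0036,0.0006,0],[-0.0012,0.0036,0.0006,0]],
  ],
)

```text
time: 13.75
tool_pos: [0.5515, 0.1065, 0.1512]
tool_rot: [-1.568, -0.024, -0.078]
contact_force: [-4.0, -1.5, 19.8]
opening: 0.0314
```

```bash
python3 - <<'E'
from h import *
p,R,o=tool();print(p,np.degrees(o["tool_rot"]),o["contact_force"],o["torque"],R[:,1])
E
```

```text
[0.55150583 0.10650583 0.15118817] [-89.81660975  -1.36570087  -4.45514616] [-4.0100508  -1.51235211 19.81016059] [-0.17213792  0.88701892  0.02359443] [ 0.02401021  0.00133973 -0.99971082]
```

Request:
send_rows(
  motion=[
    [[0,0.0034,0,5],[0,0.0035,0,12],[0,0.0036,0,19],[0,0.0037,0,26],[0,0.0038,0,33],[0,0.0039,0,40],[0,0.004,0,47],[0,0.0041,0,54]],
  ],
)

```text
time: 14.55
tool_pos: [0.5517, 0.1065, 0.1504]
tool_rot: [-1.548, -0.013, -1.025]
contact_force: [-6.7, 0.9, 22.3]
opening: 0.0314
```

```bash
python3 - <<'E'
from h import *
p,R,o=tool();print(p,np.degrees(o["tool_rot"]),o["contact_force"],o["torque"],o["qpos"][5],R[:,1]); print(R[:,[0,2]].round(3))
E
```

```text
[0.55167295 0.10649804 0.15041764] [-88.67669219  -0.72937306 -58.72176746] [-6.72519829  0.9054889  22.32059379] [0.04066658 1.54916576 0.11789275] -0.491399198655115 [ 0.02634483  0.00111375 -0.99965229]
[[ 0.519  0.854]
 [-0.855  0.519]
 [ 0.013  0.023]]
```

Request:
send_rows(
  motion=[
    [[0,0.0032,0,6],[0,0.0033,0,13],[0,0.0034,0,20],[0,0.0035,0,27],[0,0.0036,0,34],[0,0.0037,0,41],[0,0.0038,0,48],[0,0.0039,0,55]],
  ],
)

```text
time: 15.35
tool_pos: [0.5518, 0.1066, 0.1497]
tool_rot: [-1.545, 0.013, -1.989]
contact_force: [-7.1, 0.7, 21.8]
opening: 0.0313
```

```bash
python3 - <<'E'
from h import *
p,R,o=tool();print(p,np.degrees(o["tool_rot"]),o["contact_force"],o["torque"],o["qpos"][5],R[:,1]); print(R[:,[0,2]].round(3))
E
```

```text
[0.55183556 0.10661993 0.14968961] [ -88.5295944     0.72079091 -113.95773429] [-7.08238005  0.67572413 21.79008041] [0.09126846 1.70526641 0.11797157] 0.47335170565357837 [ 0.02855634  0.00107243 -0.99959161]
[[-0.406  0.913]
 [-0.914 -0.406]
 [-0.013  0.026]]
```

Request:
send_rows(
  motion=[
    [[0,0.0032,0,6],[0,0.0033,0,13],[0,0.0034,0,20],[0,0.0035,0,27],[0,0.0036,0,34],[0,0.0037,0,41],[0,0.0038,0,48],[0,0.0039,0,55]],
  ],
)

```text
time: 16.15
tool_pos: [0.5521, 0.1064, 0.149]
tool_rot: [-1.565, 0.03, -2.953]
contact_force: [-6.2, -0.2, 21.7]
opening: 0.0313
```

```bash
python3 - <<'E'
from h import *
p,R,o=tool();print(p,np.degrees(o["tool_rot"]),o["contact_force"],o["torque"],o["qpos"][5],R[:,1]); print(R[:,[0,2]].round(3))
E
```

```text
[0.55211505 0.10639593 0.1489782 ] [ -89.68553138    1.74675551 -169.20874946] [-6.21340936 -0.22879104 21.69271223] [-0.31544906  1.72130907  0.03081248] 1.4381505611635799 [ 3.09700312e-02  3.15656393e-04 -9.99520264e-01]
[[-0.982  0.187]
 [-0.187 -0.982]
 [-0.03   0.005]]
```

Request:
send_rows(
  motion=[
    [[0,0.0032,0,7],[0,0.0033,0,15],[0,0.0034,0,23],[0,0.0036,0,31],[0,0.0037,0,39],[0,0.0038,0,47],[0,0.0039,0,55],[0,0.004,0,62]],
  ],
)

```text
time: 16.95
tool_pos: [0.5517, 0.1059, 0.148]
tool_rot: [-1.595, 0.02, 2.243]
contact_force: [-9.1, -1.2, 22.8]
opening: 0.0312
```

```bash
python3 - <<'E'
from h import *
p,R,o=tool();print(p,np.degrees(o["tool_rot"]),o["contact_force"],o["torque"],o["qpos"][5],R[:,1]); print(R[:,[0,2]].round(3))
w=read_camera("wrist");import pickle;pickle.dump(w,open("w10.pkl","wb"))
cv2.imwrite("pics/w10.png",cv2.resize(w["frame"][170:270,260:380],None,fx=6,fy=6,interpolation=2)[:,:,::-1])
E
```

```text
[0.55167839 0.10589715 0.14797031] [-91.38063592   1.16206599 128.49486575] [-9.05031627 -1.1658332  22.78286548] [-0.35790514  2.17470678  0.06306877] 2.5256043390318084 [ 3.14775612e-02 -8.70826652e-04 -9.99504079e-01]
[[-0.622 -0.782]
 [ 0.783 -0.623]
 [-0.02  -0.024]]
```

View pics/w10.png

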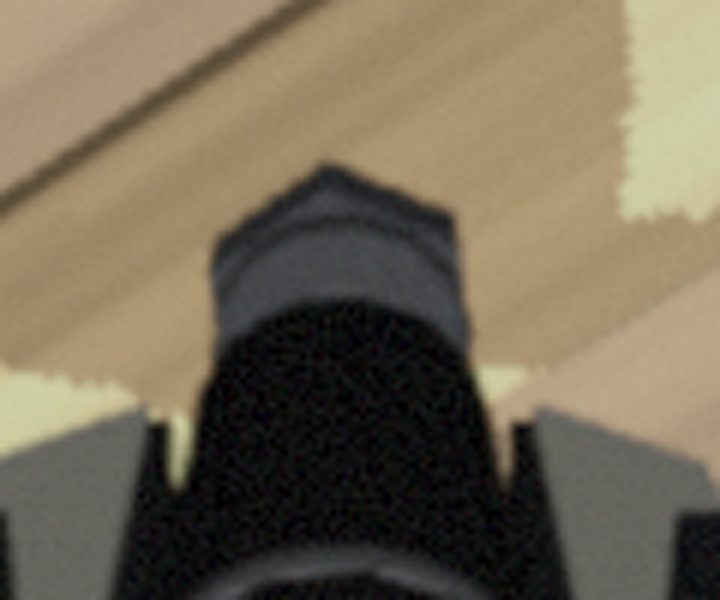

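Request:
send_rows(
  motion=[
    [[0,0.0003,0,0],[0,0.0003,0,0],[0,0.0003,0,0]],
  ],
)

```text
time: 17.3
tool_pos: [0.5512, 0.1058, 0.1482]
tool_rot: [-1.594, 0.02, 2.237]
contact_force: [-4.2, -0.4, 7.5]
opening: 0.0316
```

```bash
python3 - <<'E'
from h import *
p,R,o=tool();print(p,np.degrees(o["tool_rot"]),o["contact_force"],o["torque"],R[:,1])
E
```

```text
[0.55123286 0.10583967 0.14821423] [-91.34466603   1.1322357  128.16899418] [-4.24277824 -0.40826009  7.54498224] [0.17922702 1.0636508  0.0517198 ] [ 0.03065727 -0.00102881 -0.99952943]
```

Request:
send_rows(
  motion=[
    [[0,-0.0002,0,0],[0,-0.0003,0,0],[0,-0.0003,0,0]],
  ],
)

```text
time: 17.6
tool_pos: [0.5511, 0.1059, 0.1483]
tool_rot: [-1.594, 0.019, 2.237]
contact_force: [-1.9, 2.3, 1.3]
opening: 0.0314
```

Request:
send_rows(
  motion=[
    [[0,0,0,0],[0,0,0,0],[0,0,0,0],[0,0,0,0],[0,0,0,0]],
  ],
  gripper=0.65,
)

```text
time: 18.1
tool_pos: [0.5511, 0.1058, 0.1482]
tool_rot: [-1.594, 0.02, 2.237]
contact_force: [0.2, 1.1, -0.1]
opening: 0.0593
```

```bash
python3 - <<'E'
from h import *
p,R,o=tool();print(p,np.degrees(o["tool_rot"]),o["contact_force"],o["torque"],o["opening"])
w=read_camera("wrist")
cv2.imwrite("pics/w11.png",cv2.resize(w["frame"][150:300,220:420],None,fx=4,fy=4,interpolation=2)[:,:,::-1])
E
```

```text
[0.55113971 0.10576545 0.14824613] [-91.31551615   1.11845316 128.17600169] [ 0.23676706  1.08097902 -0.08250178] [0.0225605  0.19264197 0.0014448 ] 0.059264932547220116
```

View pics/w11.png

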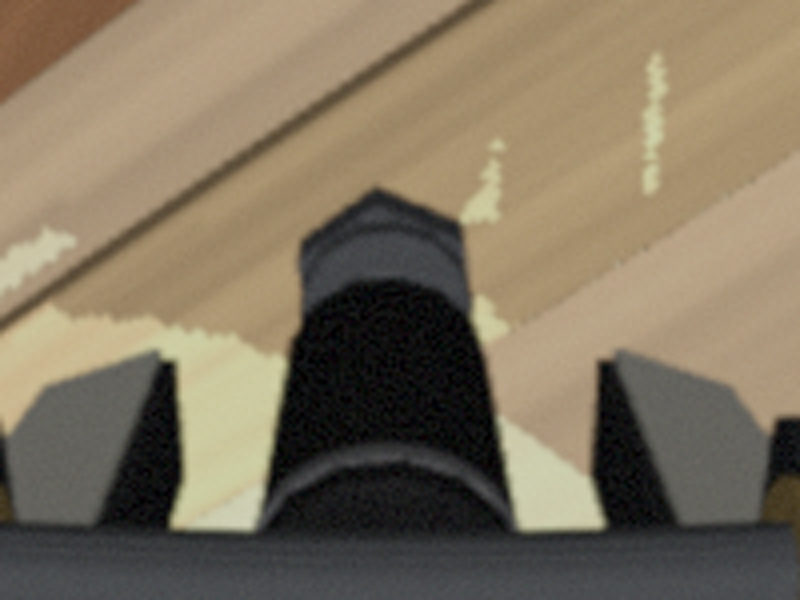

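The fingers are clear on both sides, so I'll retract upwards.

Request:
send_rows(
  motion=[
    [[0,-0.02,0,0],[0,-0.05,0,0],[0,-0.09,0,0],[0,-0.12,0,0],[0,-0.12,0,0]],
  ],
)

```text
time: 18.65
tool_pos: [0.5494, 0.1061, 0.2731]
tool_rot: [-1.601, 0.025, 2.237]
contact_force: [1.3, -0.0, 0.1]
opening: 0.0599
```

```bash
python3 - <<'E'
from h import *
p,R,o=tool();print(p,o["contact_force"],R[:,[0,2]].round(2))
w=read_camera("wrist");import pickle;pickle.dump(w,open("w12.pkl","wb"))
cv2.imwrite("pics/w12.png",w["frame"][:,:,::-1])
s=read_camera("scene");pickle.dump(s,open("s12.pkl","wb"))
cv2.imwrite("pics/s12.png",cv2.resize(s["frame"][110:210,280:400],None,fx=6,fy=6,interpolation=2)[:,:,::-1])
E
```

```text
[0.54939516 0.10605816 0.2730834 ] [ 1.29475576 -0.03320812  0.10151703] [[-0.62 -0.79]
 [ 0.79 -0.62]
 [-0.02 -0.03]]
```

View pics/w12.png

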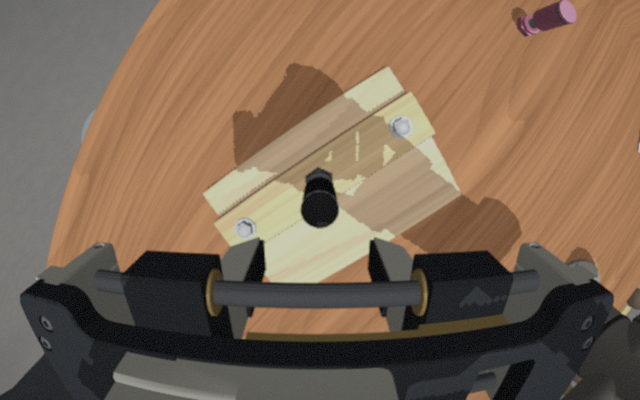

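View pics/s12.png

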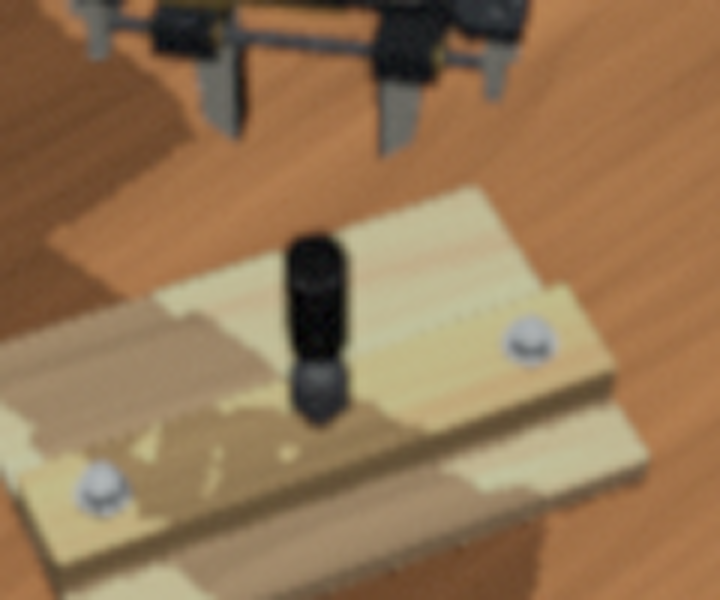

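```bash
python3 - <<'E'
from h import *
s=read_camera("scene");cv2.imwrite("pics/s13.png",s["frame"][:,:,::-1])
for z in(.167,.171): print(proj(s,[.5515,.1055,z]))
E
```

```text
[[332.51331853 152.7232134 ]]
[[332.51182902 151.77025265]]
```

View pics/s13.png

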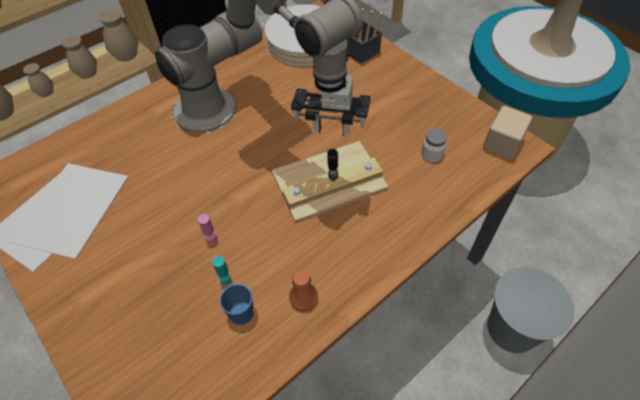

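The driver stands upright on the screw at (333,163). The vase, jar, cup and both look-alikes have not moved, and the arm is clear.

```bash
python3 -c "
from cell import hand_in;print(hand_in())"
```

```text
the job is handed in; nothing more can be done
None
```

I set the black driver on the standing screw, turned it clockwise until it had sunk about 4 mm, then let go and backed off. The driver is standing upright on the screw. I handed in with the clock at about 19 s.

- **Turn and depth:** I turned the tool 298°. Allowing about 8° of socket play, that cuts about 4.0 mm of thread. Comparing tool height before and after, lightly loaded, gave about 3.8 mm. The two checks differ by about 0.2 mm. The cameras are too coarse to settle which is right.
- **Pressure:** Every reading taken while turning put the push between driver and screw at about 20–25 N. The force is only reported at the end of each move, so brief dips or peaks between readings can't be ruled out. Sinking lagged slightly over the first 70° and then followed the thread.
- **Seating:** The first try caught on the edge of the screw head, at up to about 22 N. I lifted, shifted about 1 mm and it dropped on.
- **Tilt:** The tool leaned up to about 1.8° while pushing. After release the driver stood upright, with no contact force left beyond noise (about 1 N).
- **Other objects:** The last scene picture shows the vase, jar, cup and both look-alikes where they were.

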